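Level the solar panel in its work frame and lock it

TASK

Two bench frames stand on the mat: one holds the solar panel with six dark cells, the other a smaller circuit board. Turn the solar panel in its frame until it lies level, cells up, and then lock it there by turning the knob on that frame's end post clockwise to its stop. Do not touch the other frame.

Things in the scene. Friction and masses are not known exactly. Their poses are not given: they have to be found in the camera images.
- panel_mid (a point): Centre of the solar panel: a flat plate 160 mm long (its y), 90 wide (x), 6 thick, six dark cells in two rows of three on its +z face. It turns about its long centre line (its y axis: level, 100 mm above the table) between two end posts of a fixed frame: 36 mm square, faces 184 mm apart, tops 125 mm up. The point lies on that axis, mid-thickness; its axes turn with the panel.
- panel (a joint): Tilt of the solar panel in rad: 0 is level, cells up; positive raises its -x long edge (the robot's side). Range -1.2 to 1.2, starts at 0.5 to 0.95. It is balanced and its bearings rub (0.12 N m, some 3 to 4 N at the edge), so it stays at any angle it is left, locked or not. Nothing stops it at level.
- lock_knob (a joint): Clamp knob on top of the end post at the solar panel's +y end. Angle in rad: 0 loose; it grows as the knob turns clockwise seen from above; 1.4 (80 degrees) is its stop, locked. It starts at 0 to 0.3, takes about 0.06 N m and stays where it is left.
- lock_knob_grip (a point): Point on that knob's upright axis, 162 mm above the table, 110 mm from the panel's centre along the panel's y. The knob is a black upright bar 42 mm long (this point's x), 14 thick (y), 32 high, on a disc 44 mm across. The bar's top is 7 mm above this point, the disc's top 23 mm below. The axes turn with the knob.
- spare_frame: The other frame, of equal size, with a smaller tilted circuit board (110 by 60 mm, with chips) and its own knob: not to be touched. Origin at the centre of the underside of its base, 130 (x) by 262 (y) by 12 mm; its board turns about an axis along y, 100 mm up; its knob stands at the +y end, top 169 mm up.

How it is judged (in metres and radians):
On the way, in this order (a step that is already met when the one before it is completed fails the run):
1. the solar panel is turned level while its knob is still loose (angle between panel_mid's own z axis and vertical below 0.2 rad and value of joint lock_knob below 0.6 rad), for 0.2 s.
2. the knob is turned clockwise to its stop with the panel level (angle between panel_mid's own z axis and vertical below 0.2 rad and value of joint lock_knob above 1.15 rad), for 0.2 s.
At the end, for the whole second after the job is handed in: The solar panel lies level, cells up, within 0.2 rad (11 degrees), and its frame's knob is turned clockwise to its stop at 1.4 rad, or at least past 1.15 rad (all of step 2); the robot touches nothing.
It fails at once if the other frame, its board or its knob is touched with more than 2 N (contact force between spare_frame and the fingers above 2 N or contact force between spare_frame and the arm above 2 N).
It also fails if it takes over 45 s, if anything falls off the work surface, if the arm or the gripper's body presses on something with over 40 N, if the wrist force passes 120 N, or if a joint passes its speed limit or range.

ROBOT

A 6-joint arm with a two-finger parallel gripper is mounted at the origin on the work surface. World frame = base frame: x ahead of the robot, y to its left, z up, the work surface at z = 0. Lengths are in mm, angles in rad, forces in N, time in s.
With the tool pointing down it reaches from about 400 to 925 mm from the base axis. Payload 12.5 kg.
Tool frame: the origin (TCP) lies on the mounting face of the last link; the fingertips stand 190 mm ahead of it and the grasp point (between the pads) lies 171 mm ahead of it (env.grasp_offset is the distance from the TCP to the grasp point, in mm); z points along the fingers, y is the direction in which the jaws open and shut (so a half turn about z gives the same grasp; the last joint's range is limited). The gripper opens to 95 mm and grips with 3 to 60 N. Pads are 20 mm wide; open, the fingers measure 119 mm over their backs; the gripper's body (75 mm by 180 mm) begins 59 mm behind the grasp point.
Start: joints at [-0.106, 0.491, 1.559, -0, 1.092, -0.106], TCP at [625, 0.023, 404.761] pointing down, gripper open.
Joint ranges: [-3.1, 3.1], [-0.84, 2.19], [0.05, 2.79], [-1.13, 4.28], [0.06, 2.93], [-2.69, 2.69]. Speed limits (rad/s): [2.22, 2.22, 2.79, 3.14, 3.14, 3.14].

INTERFACE

Orientations are given as [roll, pitch, yaw] about the fixed x, y, z axes, in that order (R = Rz(yaw) Ry(pitch) Rx(roll)).
In Python, from cell import env, viewer gives the robot as it stands.
- The arm moves only by the tool play_rows, never from a script. Its argument "increments" is a list of rows, each an object of numbers: "dx", "dy", "dz": the shift along the tool's x, y, z in mm; "rx", "ry", "rz": the turn, a rotation vector about the tool's x, y, z in units of 6 degrees (1.0 is 6 degrees). A call has 1 to 8 rows; each row is the pose to reach, as a shift and turn from the pose measured when the call began, along the tool's axes at that moment; what a row does not reach only later rows make up. A row lasts 1/12 s, in which the tool goes at most 41.7 mm and 7.16 degrees, less where a joint would pass 70% of its speed; a pose out of reach is approached as far as the arm can. A call with a gripper value outside its range is refused whole. "fingers" is the opening, from 0 (shut) to 1 (fully open), set as the call begins (left out, the last holds). The fingers move at their own pace and stop on an object; the grip force is fixed at half the most. Time passes only in rows, so rows that repeat a pose let the fingers close. It gives the time, the measured TCP pose, the force and the opening at its end, in the units of the state.
- env.state(): the state, without advancing time (a new reading comes with each control period).
- viewer.read_camera(name): name is "scene" or "side" or "wrist"; returns a dict with "image" (400x640x3 uint8, red, green, blue), "fx", "fy", "cx", "cy" (pixels), "k1" (the pictures are not rectified: a ray, as slopes to the right and down, at radius r is drawn at 1 + k1 r^2 times it, then the intrinsics apply), "rvec" (rotation vector, rad) and "tvec" (3), from world to camera coordinates, as OpenCV has them. Camera axes: x right, y down, z forward; pixel columns grow to the right and rows downward; lengths in mm; the calibration is good to about 2 mm. A picture is of the moment at which its call begins. There is no depth.
- env.job_done(): hands the job in, once; it reports no verdict.
The state is a dict: "t": time; "joints": joint angles; "qvel": joint speeds; "tau": joint torques, N m; "eef_pos": TCP position; "tcp_rot": TCP orientation; "ft_force": force on the tool from outside, world axes, zero at the start; "moment": the same for the moment, N m; "opening": opening from 0.0 (shut) to 1.0 (fully open).
Only numpy, scipy, OpenCV 4.12 (cv2) and the standard library are available. Lean on these libraries where they do the work, as an engineer would, in place of code of your own. Each camera call takes 0.05 s, during which the arm holds its last target.

## Working session

There is one attempt and no reset: what is moved stays moved. The work goes in short steps, Python scripts to look and compute and a tool call to move; the robot and the scene stay as the last step left them, time stands still between calls to the robot, and variables do not carry over. Pictures are saved under pics/ and viewed, and the job is handed in when it is done.

Besides the shell and the picture viewer there is one more tool, called after "Request:" by a JSON object that holds its "api" and its "payload". play_rows: Moves the arm, as the interface text tells. Its arguments: {"type":"object","properties":{"increments":{"type":"array","items":{"type":"object","properties":{"dx":{"type":"number"},"dy":{"type":"number"},"dz":{"type":"number"},"rx":{"type":"number"},"ry":{"type":"number"},"rz":{"type":"number"}}}},"fingers":{"type":"number"}},"required":["increments"]}

```bash
ls; mkdir -p pics
python3 - <<'E'
from cell import env, viewer
import cv2
print(env.state())
for n in ["scene","side","wrist"]:
    c=viewer.read_camera(n)
    cv2.imwrite(f"pics/{n}0.png",c["image"][:,:,::-1])
    print(n,{k:v for k,v in c.items() if k!="image"})
E
```

```text
pics
{'t': 0.0, 'joints': array([-1.05572882e-01,  4.91565752e-01,  1.55944477e+00,  1.66064777e-05,
        1.09171006e+00, -1.05585453e-01]), 'qvel': array([ 1.14134236e-03, -8.00396945e-05,  7.08204523e-04,  6.25855474e-04,
       -1.29449504e-03,  4.47493037e-04]), 'tau': array([-9.52334158e-04, -6.12640929e+01, -2.58175153e+01,  6.92750537e-02,
        4.83079045e-02, -1.38641695e-05]), 'eef_pos': array([6.24969020e+02, 4.41662024e-02, 4.04159397e+02]), 'tcp_rot': array([-3.14047257e+00, -1.33517080e-04,  1.57080116e+00]), 'ft_force': array([-0.3399363 , -0.48304612,  0.51347558]), 'moment': array([ 0.04531334,  0.03000908, -0.00927504]), 'opening': 0.9971066038243194}
scene {'fx': 416.1863508506316, 'fy': 416.1863508506316, 'cx': 317.6448070583734, 'cy': 198.9140015930909, 'k1': -0.04563074817520769, 'rvec': array([ 2.19863229,  0.63275368, -0.27314707]), 'tvec': array([-451.81563518,  -54.08030025, 1094.16777884])}
side {'fx': 433.32474835174503, 'fy': 433.32474835174503, 'cx': 333.5056466417156, 'cy': 206.1469284410133, 'k1': 0.02542142432635676, 'rvec': array([ 2.35431442, -0.17886363,  0.05786821]), 'tvec': array([-503.84068844,  167.63580742,  802.92335039])}
wrist {'fx': 329.86075431891913, 'fy': 329.86075431891913, 'cx': 320.7315889681248, 'cy': 201.2605886226816, 'k1': -0.06067438270180172, 'rvec': array([-2.88356467e+00,  1.00533676e-03, -7.64826366e-05]), 'tvec': array([-624.62757176,  -27.86109781,  390.15248065])}
```

View pics/scene0.png

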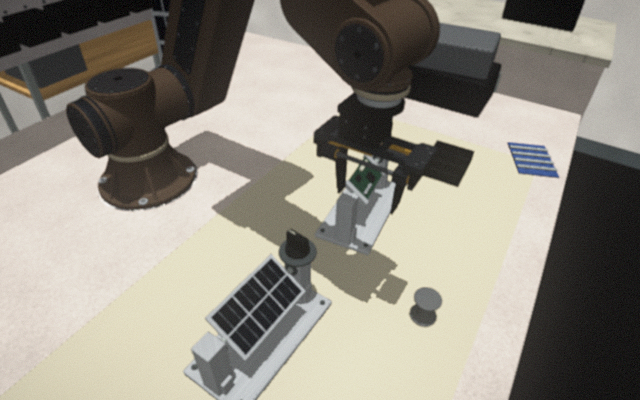

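View pics/side0.png

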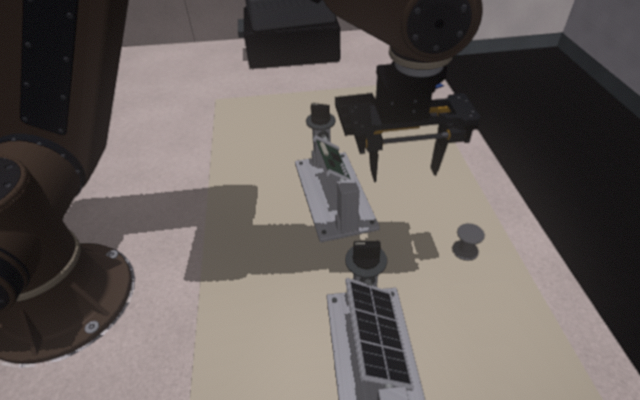

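View pics/wrist0.png

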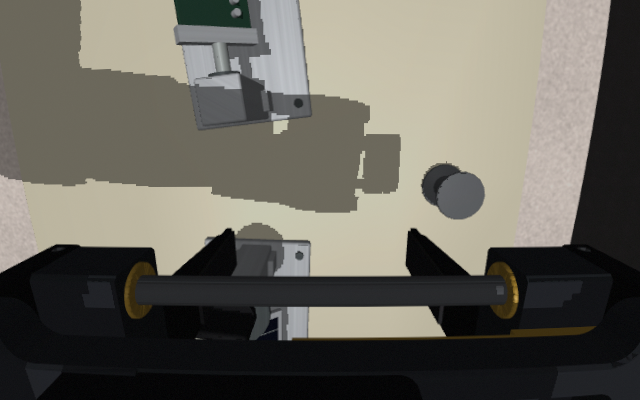

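The scene view shows the solar panel in front at about (255,305), with its knob at (297,245). The circuit board frame is behind it at (360,200). The side view shows the solar knob at (366,255). I'll zoom in and measure.

```bash
cat > h.py <<'E'
import numpy as np, cv2
from cell import env, viewer
from scipy.spatial.transform import Rotation as Ro
def cam(n):
    c=viewer.read_camera(n); c["K"]=np.array([[c["fx"],0,c["cx"]],[0,c["fy"],c["cy"]],[0,0,1]]); c["D"]=np.array([c["k1"],0,0,0.]); c["R"]=cv2.Rodrigues(c["rvec"])[0]; c["C"]=-c["R"].T@c["tvec"]; return c
def ray(c,uv):
    p=cv2.undistortPoints(np.array(uv,float).reshape(-1,1,2),c["K"],c["D"])[:,0]
    return (np.c_[p,np.ones(len(p))])@c["R"]
def onz(c,uv,z):
    d=ray(c,uv); return c["C"]+d*((z-c["C"][2])/d[:,2])[:,None]
def tri(c1,u1,c2,u2):
    d1=ray(c1,[u1])[0];d2=ray(c2,[u2])[0]
    A=np.c_[d1,-d2]; s=np.linalg.lstsq(A,c2["C"]-c1["C"],rcond=None)[0]
    a=c1["C"]+s[0]*d1;b=c2["C"]+s[1]*d2
    return (a+b)/2,np.linalg.norm(a-b)
def proj(c,P): return cv2.projectPoints(np.array(P,float).reshape(-1,1,3),c["rvec"],c["tvec"],c["K"],c["D"])[0][:,0]
def crop(c,x0,y0,x1,y1,name,s=4):
    im=cv2.resize(c["image"][y0:y1,x0:x1,::-1],None,fx=s,fy=s,interpolation=cv2.INTER_CUBIC)
    for x in range((x0+19)//20*20,x1,20): cv2.line(im,((x-x0)*s,0),((x-x0)*s,6),(0,0,255),1);cv2.putText(im,str(x),((x-x0)*s,18),0,.4,(0,0,255))
    for y in range((y0+19)//20*20,y1,20): cv2.line(im,(0,(y-y0)*s),(6,(y-y0)*s),(0,0,255),1);cv2.putText(im,str(y),(8,(y-y0)*s+4),0,.4,(0,0,255))
    cv2.imwrite("pics/"+name+".png",im)
E
python3 - <<'E'
from h import *
c=cam("scene"); crop(c,175,220,345,400,"sc1",4 if 0 else 3)
im=c["image"]
crop(c,180,220,345,370,"sc1",4)
c=cam("side"); crop(c,310,230,440,400,"sd1",3); print(c["C"])
E
```

```text
[ 440.83467181 -516.42259532  682.36031906]
```

View pics/sc1.png

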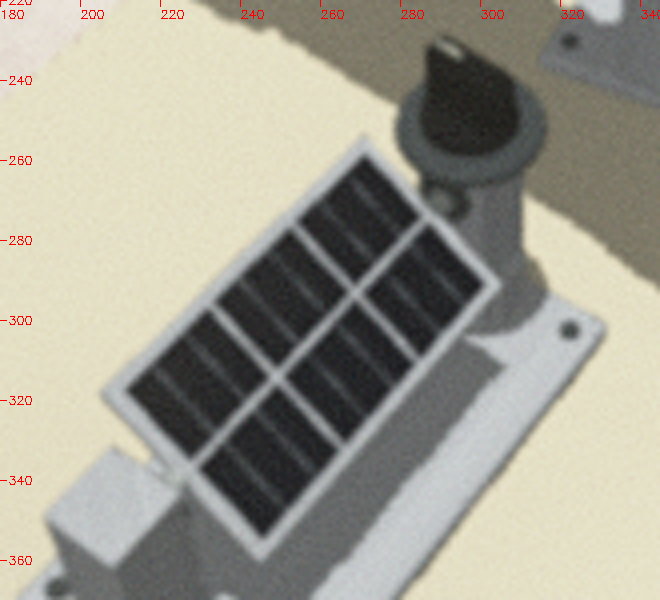

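View pics/sd1.png

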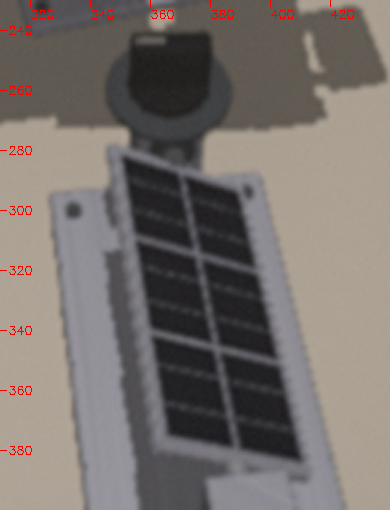

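Run:
```python
from h import *
a=cam("scene");b=cam("side")
S=[(270,254.5),(303,291.5),(244,359),(204,318)]
D=[(350,279.5),(394,288),(409,384),(364.5,377.5)]
P=[]
for s,d in zip(S,D):
    p,e=tri(a,s,b,d);P.append(p);print(p.round(1),round(e,1))
P=np.array(P);m=P.mean(0)
ux=(P[1]+P[2]-P[0]-P[3]);uy=P[0]+P[1]-P[2]-P[3]
print("mid",m,"len",np.linalg.norm(uy)/2,"wid",np.linalg.norm(ux)/2)
print("yaw",np.degrees(np.arctan2(uy[1],uy[0])),"uy el",uy,"tilt",np.arctan2(-ux[2],np.linalg.norm(ux[:2])))
n=np.cross(ux,uy);n/=np.linalg.norm(n);mid=m-3*n;print("n",n,"axis mid",mid)
y=uy.copy();y[2]=0;y/=np.linalg.norm(y)
k=mid+110*y;k[2]=169;print("knob",k, proj(a,k),proj(b,k))
# bar top ends
print("knob by rays", tri(a,(298,245.5),b,(366,250)))
# disc center z=139
print(onz(a,[(299,252)],139),onz(b,[(367,261)],139))
# spare base
print("spare base corners",onz(a,[(319,236),(367,250)],12),onz(b,[(295,160),(345,156),(378,228),(320,238)],12))
crop(a,270,215,330,275,"kn1",10);crop(b,330,230,400,280,"kn2",10)
```

```text
[ 515.9 -136.5  135.5] 3.0
[ 588.1 -140.1   94. ] 5.8
[ 574.6 -284.9   76.3] 4.6
[ 508.1 -289.3  135. ] 1.2
mid [ 546.66247255 -212.72104442  110.21956076] len 149.45587244214994 wid 85.53895821067731
yaw 85.89127341827853 uy el [ 21.37751952 297.59618762  18.1036461 ] tilt 0.6257852266931127
n [ 0.58366124 -0.09101162  0.80688068] axis mid [ 544.91148882 -212.44800955  107.79891871]
knob [ 552.79291856 -102.73072255  169.        ] [[298.04883081 238.03135939]] [[370.11777437 244.55101481]]
knob by rays (array([548.96212783, -96.29147563, 145.51233309]), np.float64(4.021992466712044))
[[ 556.12112192 -105.60330069  139.        ]] [[ 547.66816109 -110.46997219  139.        ]]
spare base corners [[501.08159544  54.04771507  12.        ]
 [610.35628024  73.63141186  12.        ]] [[461.0283113  313.88463613  12.        ]
 [583.90387866 309.64037561  12.        ]
 [612.24325898  64.72857139  12.        ]
 [490.12627033  56.4910276   12.        ]]
```

View pics/kn1.png

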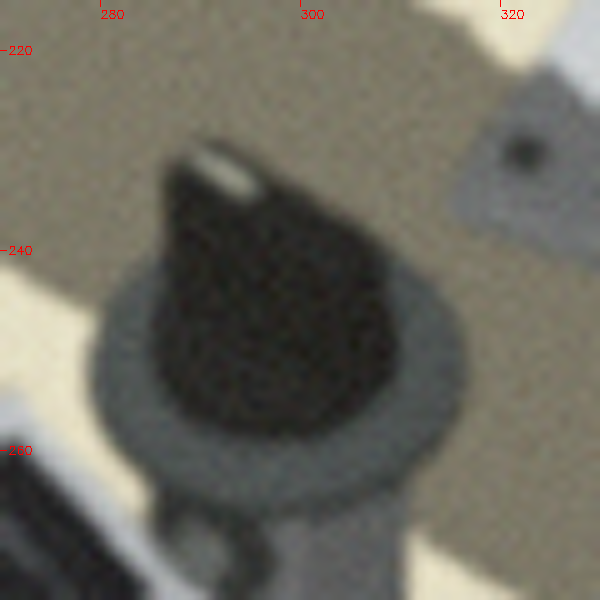

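View pics/kn2.png

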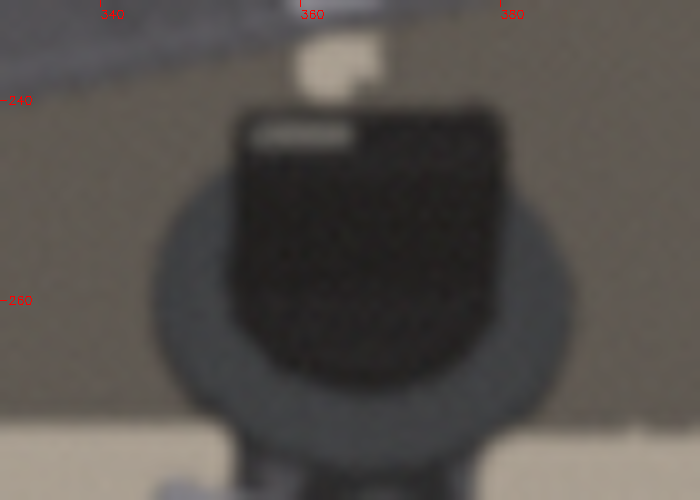

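Request:
{"api": "play_rows", "payload": {"increments": [{"dx":-40,"dy":-12,"dz":-5},{"dx":-80,"dy":-25,"dz":-10},{"dx":-115,"dy":-38,"dz":-15},{"dx":-150,"dy":-50,"dz":-20},{"dx":-185,"dy":-62,"dz":-25},{"dx":-225,"dy":-75,"dz":-26},{"dx":-225,"dy":-75,"dz":-26},{"dx":-225,"dy":-75,"dz":-26}], "fingers": 1}}

```text
invalid input
```

Run:
```python
from h import *
c=cam("wrist");crop(c,220,20,420,340,"w1",2);crop(c,250,100,380,250,"w1b",4);print(c["rvec"],c["tvec"],c["C"],env.state()["eef_pos"])
```

```text
[-2.88348258e+00  1.15565758e-03 -1.21970002e-03] [-624.97405468  -27.86818595  390.04503819] [624.66405317  72.19015735 384.821697  ] [6.24990430e+02 3.05982261e-02 4.04680302e+02]
```

View pics/w1.png

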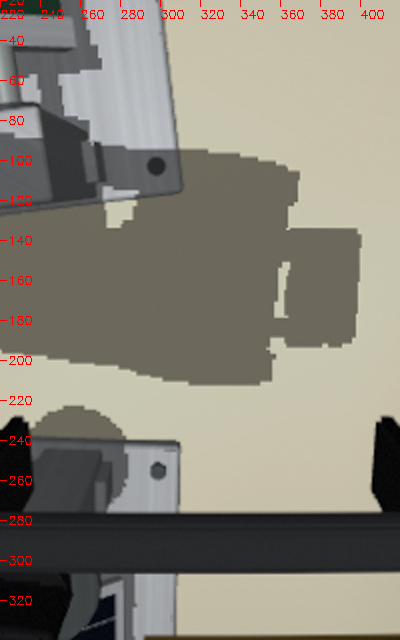

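The move was refused, so I'll retry with every key given and no fingers value.

Request:
{"api": "play_rows", "payload": {"increments": [{"dx":-40,"dy":-12,"dz":-5,"rx":0,"ry":0,"rz":0},{"dx":-80,"dy":-25,"dz":-10,"rx":0,"ry":0,"rz":0},{"dx":-115,"dy":-38,"dz":-15,"rx":0,"ry":0,"rz":0},{"dx":-150,"dy":-50,"dz":-20,"rx":0,"ry":0,"rz":0},{"dx":-185,"dy":-62,"dz":-25,"rx":0,"ry":0,"rz":0},{"dx":-225,"dy":-75,"dz":-26,"rx":0,"ry":0,"rz":0},{"dx":-225,"dy":-75,"dz":-26,"rx":0,"ry":0,"rz":0}]}}

```text
t: 0.98
eef_pos: [548.1, -230.3, 431.1]
tcp_rot: [3.141, 0.002, 1.566]
ft_force: [0.3, -1.4, -0.0]
opening: 0.998
```

Run:
```python
from h import *
c=cam("wrist");crop(c,220,20,420,300,"w2",2);crop(c,240,80,390,230,"w2b",5);print(c["rvec"],c["tvec"],c["C"],env.state()["eef_pos"])
```

```text
[-2.88173393e+00  7.48279488e-03 -1.22032275e-03] [-549.53385607 -255.63295228  356.65042828] [ 548.13424292 -158.15761554  411.18148503] [ 548.87399814 -228.04256882  430.81988008]
```

View pics/w2.png

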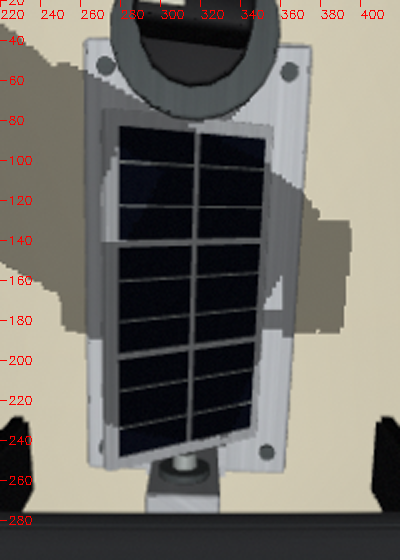

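Run:
```python
from h import *
c=cam("wrist");crop(c,260,0,370,90,"w3",7)
B=onz(c,[(262,39),(354.5,43),(341.5,255),(264,253)],12);print(B.round(1), B.mean(0))
H=onz(c,[(272.5,52.5),(364-20,55.5),(333,246)],12);print("screws",H.round(1))
```

```text
[[ 483.8  -72.4   12. ]
 [ 587.8  -77.4   12. ]
 [ 575.7 -334.4   12. ]
 [ 474.2 -331.1   12. ]] [ 530.37099202 -203.84163293   12.        ]
screws [[ 495.1  -87.    12. ]
 [ 576.1  -90.8   12. ]
 [ 564.5 -321.7   12. ]]
```

View pics/w3.png

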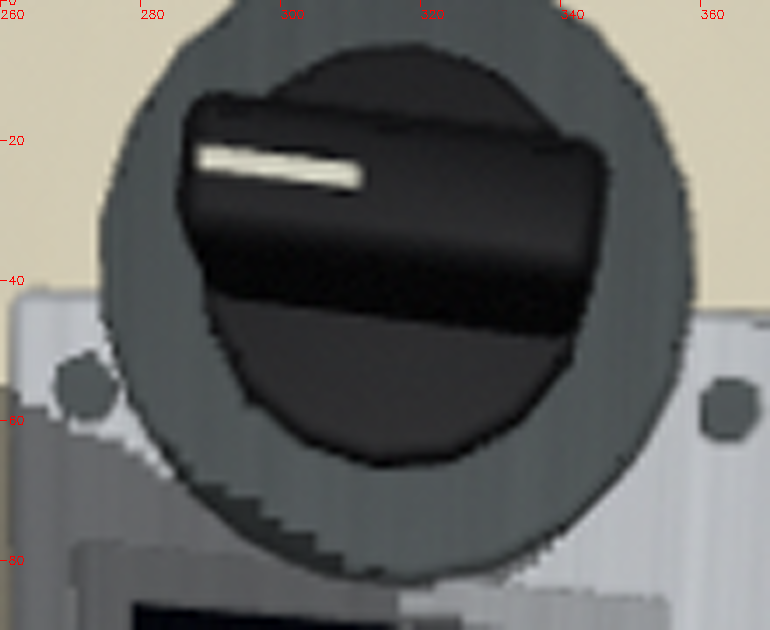

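Run:
```python
from h import *
c=cam("wrist");crop(c,262,60,372,150,"w4",7);crop(c,262,190,372,280,"w5",7)
B=onz(c,[(262,39.5),(375,42.5),(361.5,255),(264,253.5)],12);print(B.round(1), B.mean(0))
y=B[0]+B[1]-B[2]-B[3];print("len",np.linalg.norm(y)/2,"wid",np.linalg.norm(B[1]+B[2]-B[0]-B[3])/2,"yaw",np.degrees(np.arctan2(y[1],y[0])))
k=lambda u,v:(260+u/7,v/7)
T=onz(c,[k(188,95),k(603,150),k(580,250),k(193,215)],169);print("bar top",T.round(1),T.mean(0))
d=T[1]+T[2]-T[0]-T[3];print(np.linalg.norm(d)/2,np.degrees(np.arctan2(d[1],d[0])))
D=onz(c,[k(100,245),k(692,260),k(400,585)],139);print("disc",D.round(1))
```

```text
[[ 484.   -71.1   12. ]
 [ 611.2  -74.8   12. ]
 [ 602.6 -332.5   12. ]
 [ 474.8 -329.9   12. ]] [ 543.14907827 -202.054186     12.        ]
len 258.39864981537266 wid 127.45407364954545 yaw 88.02477925281991
bar top [[ 527.1  -87.5  169. ]
 [ 567.   -92.6  169. ]
 [ 564.8 -101.7  169. ]
 [ 527.3  -98.4  169. ]] [546.54244318 -95.06905681 169.        ]
38.91258690182717 -6.253928957329923
disc [[ 514.4  -94.4  139. ]
 [ 579.   -96.2  139. ]
 [ 546.9 -130.4  139. ]]
```

View pics/w4.png

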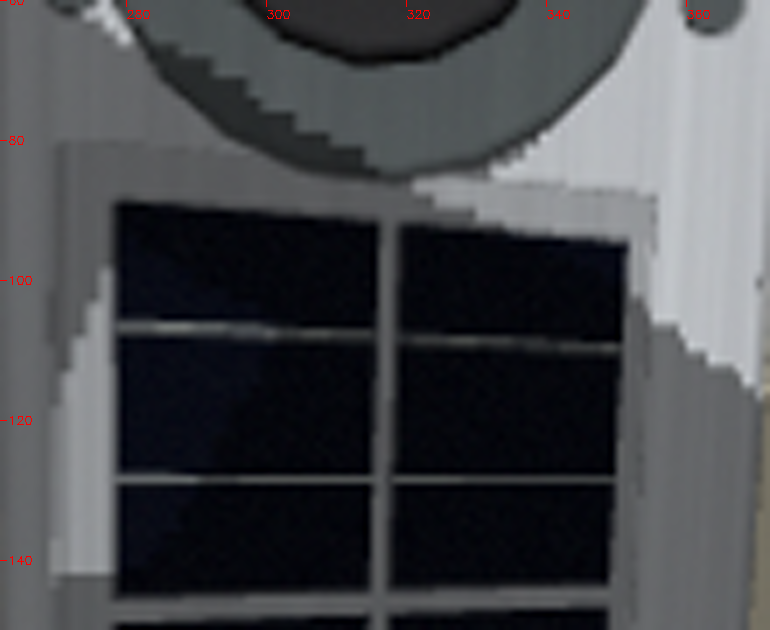

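View pics/w5.png

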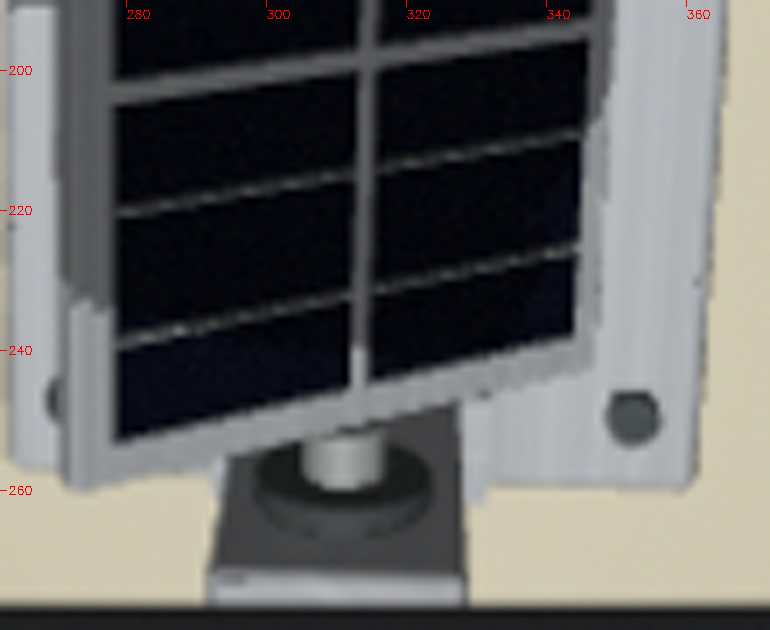

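Run:
```python
from h import *
a=cam("scene");b=cam("side");c=cam("wrist");print(c["rvec"],c["C"],env.state()["eef_pos"],env.state()["t"])
print("scene",onz(a,[(297.5,236.5)],169),"side",onz(b,[(367,243.5)],169))
print("tri wrist/side",tri(c,(316,25.5),b,(367,243.5)),tri(c,(316,25.5),a,(297.5,236.5)),tri(b,(367,243.5),a,(297.5,236.5)))
P=[547,-96,169];print(proj(a,P),proj(b,P),proj(c,P))
print("sp",onz(b,[(334,299.5)],12),onz(a,[(319.5,302.5)],12),"wrist screws",onz(c,[(272.5,55),(364,58)],12))
# panel corners triangulate with wrist
k=lambda u,v,y0:(262+u/7,y0+v/7)
W=[k(60,143,60),k(655,195,60),k(592,370,190),k(75,488,190)]
S=[(270,254.5),(303,291.5),(244,359),(204,318)]
for w,s in zip(W,S):print(tri(c,w,a,s))
crop(a,170,220,345,370,"sc2",4);crop(b,310,230,440,400,"sd2",3)
```

```text
[-2.88376369e+00 -3.48994664e-04 -1.34516175e-03] [ 549.91224134 -151.80941746  410.80486342] [ 550.41685702 -223.8017789   430.61160528] 1.2833
scene [[ 550.00564714 -100.2281856   169.        ]] side [[548.50125995 -99.94281571 169.        ]]
tri wrist/side (array([548.67269256, -91.27722178, 159.42803312]), np.float64(4.055273212819249)) (array([545.77402364, -91.65523802, 159.88266511]), np.float64(2.8967069845383095)) (array([548.88845944, -98.53181309, 167.08404438]), np.float64(0.222686453738096))
[[297.41474899 234.32255024]] [[365.52988499 241.6677373 ]] [[316.14312491  30.49418799]]
sp [[496.91810656 -91.07760617  12.        ]] [[594.77007355 -96.62100428  12.        ]] wrist screws [[495.59083292 -85.58660779  12.        ]
 [599.35434179 -88.80369309  12.        ]]
(array([ 507.61526407, -124.26832971,  121.17027943]), np.float64(1.5861524464717838))
(array([ 582.0576937 , -128.24192951,   73.29668161]), np.float64(5.992508339077379))
(array([ 576.95566067, -287.11723599,   77.73500798]), np.float64(3.097329685548271))
(array([ 503.49892233, -285.26844163,  124.61489878]), np.float64(3.0787554731700895))
```

View pics/sc2.png

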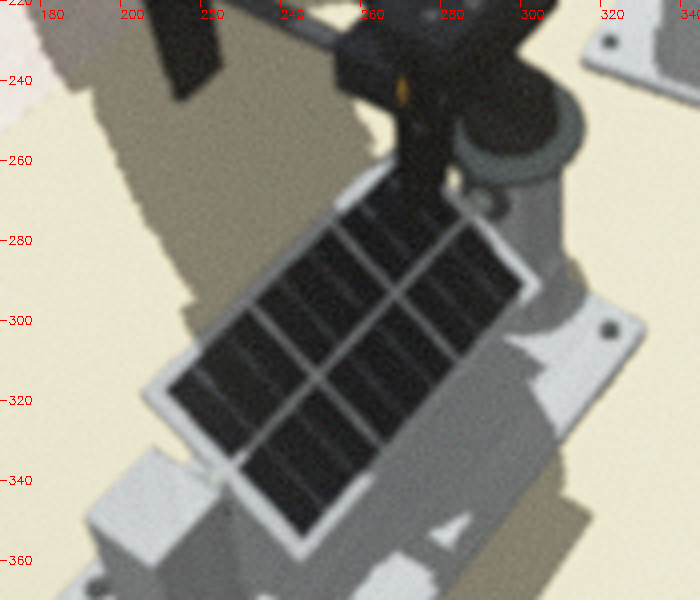

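View pics/sd2.png

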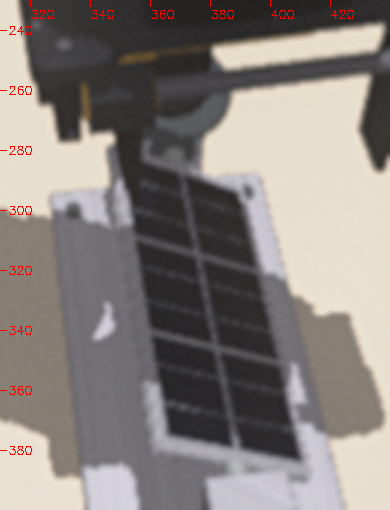

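The arm was still settling during the earlier wrist pictures, which explains the 6 mm disagreement. I'll take a fresh one now that it's at rest.

Run:
```python
from h import *
import pickle
c=cam("wrist");pickle.dump(c,open("w.pkl","wb"));print(c["C"],env.state()["eef_pos"],env.state()["qvel"].max())
crop(c,260,0,370,90,"w6",7);crop(c,240,60,380,270,"w7",3)
```

```text
[ 549.96471554 -151.61929601  410.81311071] [ 550.44245797 -223.7614786   430.59689833] 0.0004575281075064981
```

View pics/w6.png

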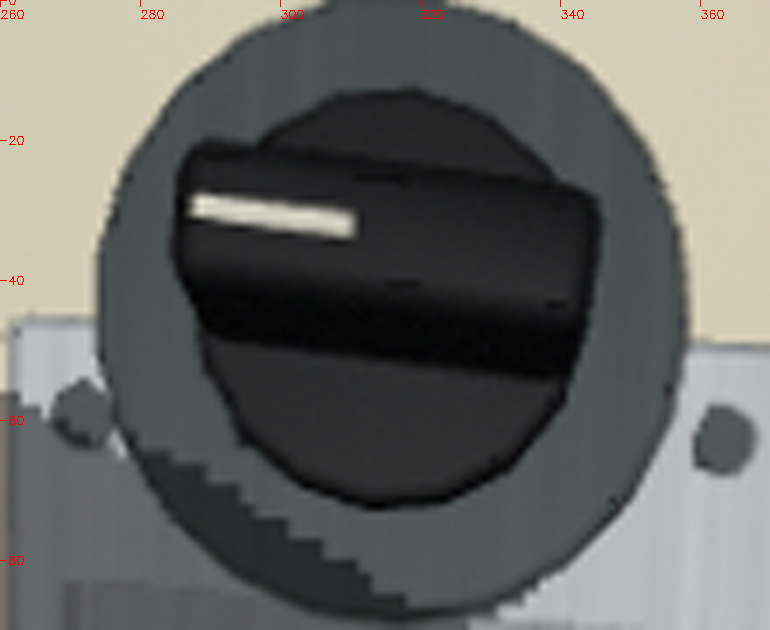

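View pics/w7.png

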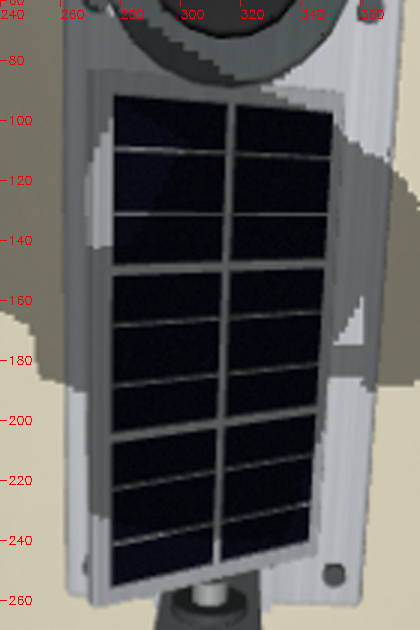

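Run:
```python
from h import *
import pickle
c=pickle.load(open("w.pkl","rb"));a=cam("scene");b=cam("side")
k=lambda u,v:(260+u/7,v/7)
T=onz(c,[k(185,142),k(598,192),k(583,300),k(178,268)],169);print("bar",T.round(1).tolist(),T.mean(0))
d=T[1]-T[0];d2=T[2]-T[3];print(np.linalg.norm(d),np.degrees(np.arctan2(d[1],d[0])),np.degrees(np.arctan2(d2[1],d2[0])))
print("base screws",onz(c,[k(82,413),k(725,440),(240+333/3,60+575/3)],12).round(1))
q=lambda u,v:(240+u/3,60+v/3)
W=[q(88,70),q(343,95),q(315,555),q(92,605)]
S=[(270,254.5),(303,291.5),(244,359),(204,318)]
P=[]
for w,s in zip(W,S):
    p,e=tri(c,w,a,s);P.append(p);print(p.round(1),round(e,1))
P=np.array(P);ux=(P[1]+P[2]-P[0]-P[3]);uy=P[0]+P[1]-P[2]-P[3]
print(P.mean(0),np.linalg.norm(ux)/2,np.linalg.norm(uy)/2,np.degrees(np.arctan2(uy[1],uy[0])),np.arctan2(-ux[2],np.linalg.norm(ux[:2])))
```

```text
bar [[527.0, -89.3, 169.0], [566.8, -93.8, 169.0], [565.5, -103.7, 169.0], [526.1, -100.7, 169.0]] [546.37154979 -96.8885423  169.        ]
40.075486601406354 -6.475047801686921 -4.267894999365039
base screws [[ 494.6  -89.7   12. ]
 [ 599.   -93.9   12. ]
 [ 590.  -324.9   12. ]]
[ 507.6 -125.9  122.7] 0.6
[ 581.9 -130.7   75.3] 2.9
[ 576.4 -288.2   78.9] 0.6
[ 502.8 -286.   125.5] 0.7
[ 542.17653476 -207.70740974  100.6225795 ] 87.65885819498786 158.88457799175612 88.13013703969557 0.5663114172600481
```

Request:
{"api": "play_rows", "payload": {"increments": [{"dx":5,"dy":-15,"dz":0,"rx":0,"ry":0,"rz":0},{"dx":14,"dy":-38,"dz":10,"rx":0,"ry":0,"rz":0},{"dx":14,"dy":-38,"dz":30,"rx":0,"ry":0,"rz":0},{"dx":14,"dy":-38,"dz":50,"rx":0,"ry":0,"rz":0},{"dx":14,"dy":-38,"dz":70,"rx":0,"ry":0,"rz":0},{"dx":14,"dy":-38,"dz":80,"rx":0,"ry":0,"rz":0},{"dx":14,"dy":-38,"dz":85,"rx":0,"ry":0,"rz":0},{"dx":14,"dy":-38,"dz":85,"rx":0,"ry":0,"rz":0}], "fingers": 0}}

```text
t: 2.1
eef_pos: [512.6, -209.8, 345.0]
tcp_rot: [-3.14, -0.001, 1.573]
ft_force: [0.0, -0.7, 0.1]
opening: 0.499
```

Request:
{"api": "play_rows", "payload": {"increments": [{"dx":0,"dy":0,"dz":5,"rx":0,"ry":0,"rz":0},{"dx":0,"dy":0,"dz":5,"rx":0,"ry":0,"rz":0},{"dx":0,"dy":0,"dz":10,"rx":0,"ry":0,"rz":0},{"dx":0,"dy":0,"dz":10,"rx":0,"ry":0,"rz":0},{"dx":0,"dy":0,"dz":15,"rx":0,"ry":0,"rz":0},{"dx":0,"dy":0,"dz":15,"rx":0,"ry":0,"rz":0},{"dx":0,"dy":0,"dz":15,"rx":0,"ry":0,"rz":0},{"dx":0,"dy":0,"dz":15,"rx":0,"ry":0,"rz":0}]}}

```text
t: 2.77
eef_pos: [512.6, -209.8, 330.1]
tcp_rot: [-3.14, -0.001, 1.573]
ft_force: [0.4, 1.0, -0.1]
opening: 0.005
```

Run:
```python
from h import *
c=cam("side");crop(c,260,180,440,400,"p1",3);print(env.state()["opening"])
```

```text
0.004465749090115425
```

View pics/p1.png

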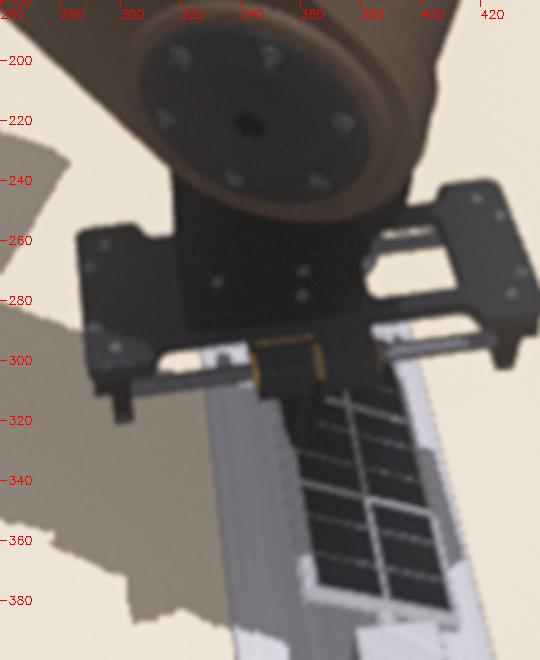

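The closed fingers are above the panel's robot-side edge, near (350,320). Now I'll press down.

Request:
{"api": "play_rows", "payload": {"increments": [{"dx":0,"dy":0,"dz":6,"rx":0,"ry":0,"rz":0},{"dx":0,"dy":0,"dz":11,"rx":0,"ry":0,"rz":0},{"dx":0,"dy":0,"dz":16,"rx":0,"ry":0,"rz":0},{"dx":0,"dy":0,"dz":21,"rx":0,"ry":0,"rz":0},{"dx":0,"dy":0,"dz":26,"rx":0,"ry":0,"rz":0},{"dx":0,"dy":0,"dz":30,"rx":0,"ry":0,"rz":0},{"dx":0,"dy":0,"dz":34,"rx":0,"ry":0,"rz":0},{"dx":0,"dy":0,"dz":34,"rx":0,"ry":0,"rz":0}]}}

```text
t: 3.48
eef_pos: [512.3, -209.8, 295.1]
tcp_rot: [-3.139, -0.001, 1.573]
ft_force: [-0.8, 0.0, 0.7]
opening: -0.001
```

Request:
{"api": "play_rows", "payload": {"increments": [{"dx":0,"dy":0,"dz":1.5,"rx":0,"ry":0,"rz":0},{"dx":0,"dy":0,"dz":3,"rx":0,"ry":0,"rz":0},{"dx":0,"dy":0,"dz":3,"rx":0,"ry":0,"rz":0}]}}

```text
t: 3.73
eef_pos: [512.3, -209.8, 291.9]
tcp_rot: [-3.139, -0.001, 1.573]
ft_force: [-0.0, -0.5, 0.8]
opening: 0.004
```

Run:
```python
from h import *
c=cam("side");crop(c,260,180,440,400,"p2",3);c=cam("scene");crop(c,170,200,345,370,"p3",4)
print(env.state()["ft_force"])
```

```text
[ 0.01485054 -0.82714202 -0.89613102]
```

View pics/p3.png

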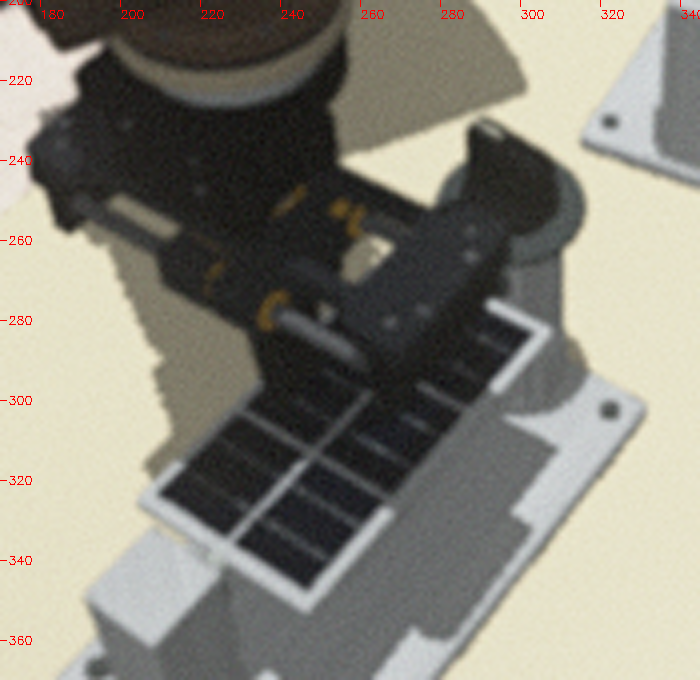

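View pics/p2.png

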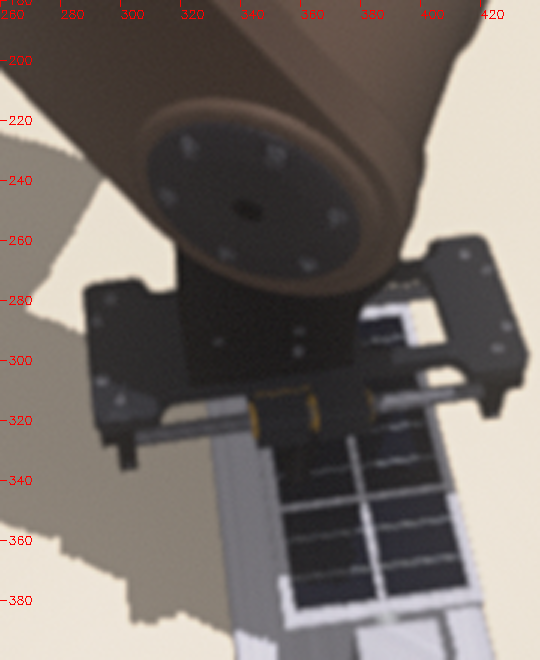

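The panel has turned. I'll check its tilt against the predicted level corners.

Run:
```python
from h import *
a=cam("scene");b=cam("side")
t=np.radians(88.1);y=np.array([np.cos(t),np.sin(t),0]);x=np.array([y[1],-y[0],0]);m=np.array([541.5,-207.5,100])
for th in (-.2,-.1,0,.1,.2):
    X=x*np.cos(th)-np.array([0,0,np.sin(th)]);n=np.cross(X,y)
    C=[m+3*n+i*45*X+j*80*y for i,j in((-1,-1),(1,-1),(1,1))]
    print(th,proj(a,C).round(1).tolist(),proj(b,C).round(1).tolist())
```

```text
-0.2 [[203.5, 327.0], [244.8, 350.0], [307.0, 278.8]] [[352.7, 390.1], [418.9, 376.8], [393.3, 277.6]]
-0.1 [[202.8, 325.2], [245.6, 351.9], [307.5, 280.7]] [[352.5, 388.8], [419.2, 378.2], [393.7, 279.2]]
0 [[202.4, 323.7], [246.1, 353.7], [307.8, 282.5]] [[352.6, 387.4], [419.1, 379.5], [393.8, 280.8]]
0.1 [[202.1, 322.2], [246.5, 355.3], [307.8, 284.2]] [[353.1, 386.0], [418.8, 381.0], [393.6, 282.4]]
0.2 [[202.1, 320.9], [246.6, 356.7], [307.6, 285.7]] [[353.9, 384.5], [418.1, 382.4], [393.1, 284.0]]
```

Request:
{"api": "play_rows", "payload": {"increments": [{"dx":0,"dy":0,"dz":-20,"rx":0,"ry":0,"rz":0},{"dx":0,"dy":0,"dz":-55,"rx":0,"ry":0,"rz":0},{"dx":0,"dy":0,"dz":-90,"rx":0,"ry":0,"rz":0},{"dx":15,"dy":5,"dz":-120,"rx":0,"ry":0,"rz":0},{"dx":45,"dy":15,"dz":-128,"rx":0,"ry":0,"rz":-1},{"dx":80,"dy":25,"dz":-128,"rx":0,"ry":0,"rz":-2},{"dx":112,"dy":35,"dz":-128,"rx":0,"ry":0,"rz":-3},{"dx":112,"dy":35,"dz":-128,"rx":0,"ry":0,"rz":-4}]}}

```text
t: 4.6
eef_pos: [548.2, -93.6, 420.5]
tcp_rot: [-3.141, -0.003, 2.0]
ft_force: [0.1, -0.3, -0.2]
opening: 0.003
```

Request:
{"api": "play_rows", "payload": {"increments": [{"dx":0,"dy":0,"dz":0,"rx":0,"ry":0,"rz":-1.15},{"dx":0,"dy":0,"dz":0,"rx":0,"ry":0,"rz":-2.3},{"dx":0,"dy":0,"dz":0,"rx":0,"ry":0,"rz":-3.45},{"dx":0,"dy":0,"dz":0,"rx":0,"ry":0,"rz":-4.6},{"dx":0,"dy":0,"dz":0,"rx":0,"ry":0,"rz":-5.75},{"dx":0,"dy":0,"dz":0,"rx":0,"ry":0,"rz":-6.9},{"dx":0,"dy":0,"dz":0,"rx":0,"ry":0,"rz":-8},{"dx":0,"dy":0,"dz":0,"rx":0,"ry":0,"rz":-9.1}], "fingers": 0.6}}

```text
t: 5.27
eef_pos: [548.2, -93.6, 420.4]
tcp_rot: [3.14, -0.002, 2.959]
ft_force: [-0.8, -0.8, 0.1]
opening: 0.51
```

Request:
{"api": "play_rows", "payload": {"increments": [{"dx":0,"dy":0,"dz":0,"rx":0,"ry":0,"rz":0}]}}

```text
t: 5.35
eef_pos: [548.2, -93.5, 420.4]
tcp_rot: [3.14, -0.002, 2.964]
ft_force: [-0.7, -0.5, -0.3]
opening: 0.568
```

Request:
{"api": "play_rows", "payload": {"increments": [{"dx":0.5,"dy":-4.3,"dz":10,"rx":0,"ry":0,"rz":-0.8},{"dx":0.5,"dy":-4.3,"dz":25,"rx":0,"ry":0,"rz":-0.8},{"dx":0.5,"dy":-4.3,"dz":40,"rx":0,"ry":0,"rz":-0.8},{"dx":0.5,"dy":-4.3,"dz":45,"rx":0,"ry":0,"rz":-0.8},{"dx":0.5,"dy":-4.3,"dz":45,"rx":0,"ry":0,"rz":-0.8},{"dx":0.5,"dy":-4.3,"dz":45,"rx":0,"ry":0,"rz":-0.8}]}}

```text
t: 5.85
eef_pos: [547.0, -97.6, 375.7]
tcp_rot: [3.139, -0.002, 3.046]
ft_force: [0.2, -0.0, 0.0]
opening: 0.601
```

Run:
```python
from h import *
a=cam("scene");crop(a,200,150,360,300,"g1",4);b=cam("side");crop(b,290,150,450,300,"g2",4);c=cam("wrist");cv2.imwrite("pics/g3.png",c["image"][:,:,::-1]);print(c["C"])
s=env.state();print(s["eef_pos"],s["tcp_rot"])
```

```text
[475.22025085 -90.37455077 356.42614375]
[546.96934276 -97.60599411 376.18373975] [ 3.13969304e+00 -4.39679843e-04  3.04707190e+00]
```

View pics/g1.png

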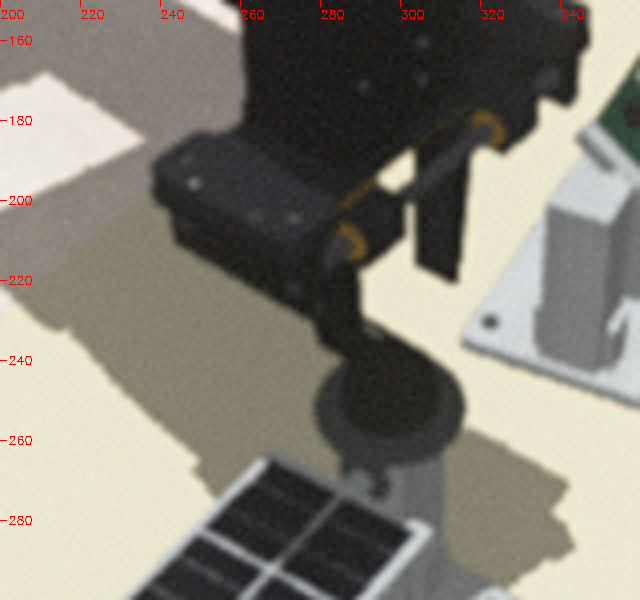

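View pics/g2.png

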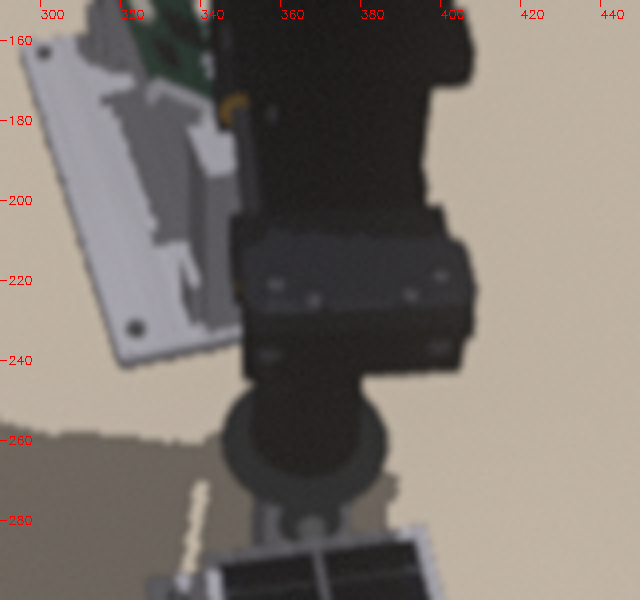

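View pics/g3.png

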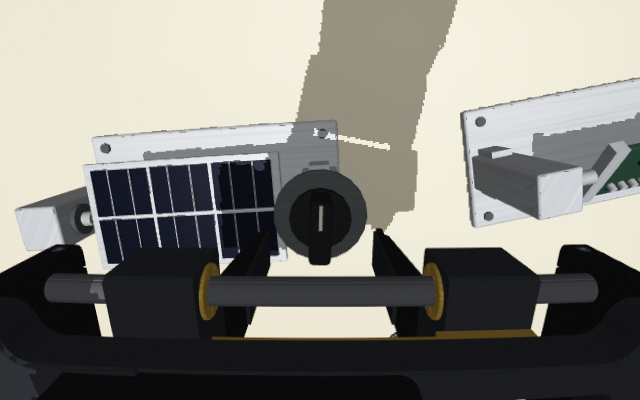

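In the wrist view the bar is centred between the fingers, at column 320 with the fingers at 263 and 377. It is also aligned with them. Descending.

Request:
{"api": "play_rows", "payload": {"increments": [{"dx":0,"dy":0,"dz":10,"rx":0,"ry":0,"rz":0},{"dx":0,"dy":0,"dz":20,"rx":0,"ry":0,"rz":0},{"dx":0,"dy":0,"dz":30,"rx":0,"ry":0,"rz":0},{"dx":0,"dy":0,"dz":37,"rx":0,"ry":0,"rz":0},{"dx":0,"dy":0,"dz":40,"rx":0,"ry":0,"rz":0},{"dx":0,"dy":0,"dz":40,"rx":0,"ry":0,"rz":0}]}}

```text
t: 6.5
eef_pos: [546.9, -97.5, 335.1]
tcp_rot: [3.139, -0.002, 3.047]
ft_force: [0.4, -0.3, 0.0]
opening: 0.602
```

Request:
{"api": "play_rows", "payload": {"increments": [{"dx":0,"dy":0,"dz":0,"rx":0,"ry":0,"rz":0},{"dx":0,"dy":0,"dz":0,"rx":0,"ry":0,"rz":0},{"dx":0,"dy":0,"dz":0,"rx":0,"ry":0,"rz":0},{"dx":0,"dy":0,"dz":0,"rx":0,"ry":0,"rz":0},{"dx":0,"dy":0,"dz":0,"rx":0,"ry":0,"rz":0},{"dx":0,"dy":0,"dz":0,"rx":0,"ry":0,"rz":0},{"dx":0,"dy":0,"dz":0,"rx":0,"ry":0,"rz":0},{"dx":0,"dy":0,"dz":0,"rx":0,"ry":0,"rz":0}], "fingers": 0}}

```text
t: 7.17
eef_pos: [547.0, -97.8, 335.2]
tcp_rot: [3.14, -0.002, 3.047]
ft_force: [-0.5, -2.9, 0.5]
opening: 0.146
```

Gripped, with the opening at about 14 mm. Turning clockwise.

Request:
{"api": "play_rows", "payload": {"increments": [{"dx":0,"dy":0,"dz":0,"rx":0,"ry":0,"rz":0.6},{"dx":0,"dy":0,"dz":0,"rx":0,"ry":0,"rz":1.4},{"dx":0,"dy":0,"dz":0,"rx":0,"ry":0,"rz":2.2},{"dx":0,"dy":0,"dz":0,"rx":0,"ry":0,"rz":3},{"dx":0,"dy":0,"dz":0,"rx":0,"ry":0,"rz":3.8},{"dx":0,"dy":0,"dz":0,"rx":0,"ry":0,"rz":4.6},{"dx":0,"dy":0,"dz":0,"rx":0,"ry":0,"rz":5.4},{"dx":0,"dy":0,"dz":0,"rx":0,"ry":0,"rz":6.2}]}}

```text
t: 7.83
eef_pos: [546.9, -98.1, 335.2]
tcp_rot: [-3.141, -0.002, 2.394]
ft_force: [-1.7, -4.1, 0.8]
opening: 0.145
```

Run:
```python
from h import *
s=env.state();print(s["eef_pos"],s["tcp_rot"],s["ft_force"],s["moment"])
```

```text
[546.87222988 -98.10234088 335.21859006] [-3.14094980e+00 -1.98593751e-03  2.39418915e+00] [-1.69012615 -4.07313872  0.84657521] [-0.60582667  0.12590869  0.09929653]
```

Request:
{"api": "play_rows", "payload": {"increments": [{"dx":0,"dy":0,"dz":0,"rx":0,"ry":0,"rz":1},{"dx":0,"dy":0,"dz":0,"rx":0,"ry":0,"rz":2},{"dx":0,"dy":0,"dz":0,"rx":0,"ry":0,"rz":3},{"dx":0,"dy":0,"dz":0,"rx":0,"ry":0,"rz":4},{"dx":0,"dy":0,"dz":0,"rx":0,"ry":0,"rz":5},{"dx":0,"dy":0,"dz":0,"rx":0,"ry":0,"rz":5.8},{"dx":0,"dy":0,"dz":0,"rx":0,"ry":0,"rz":6.4},{"dx":0,"dy":0,"dz":0,"rx":0,"ry":0,"rz":6.6}]}}

```text
t: 8.5
eef_pos: [546.7, -98.3, 335.2]
tcp_rot: [-3.139, -0.001, 1.7]
ft_force: [-3.1, -2.9, 0.4]
opening: 0.147
```

Run:
```python
from h import *
s=env.state();print(s["eef_pos"],s["tcp_rot"],s["ft_force"],s["moment"])
a=cam("wrist");cv2.imwrite("pics/k1.png",a["image"][:,:,::-1])
```

```text
[546.68466083 -98.30009239 335.22789655] [-3.13911173e+00 -8.22515437e-04  1.70024996e+00] [-3.08343931 -2.93977801  0.43820488] [-0.49878404  0.3848556   0.41244275]
```

View pics/k1.png

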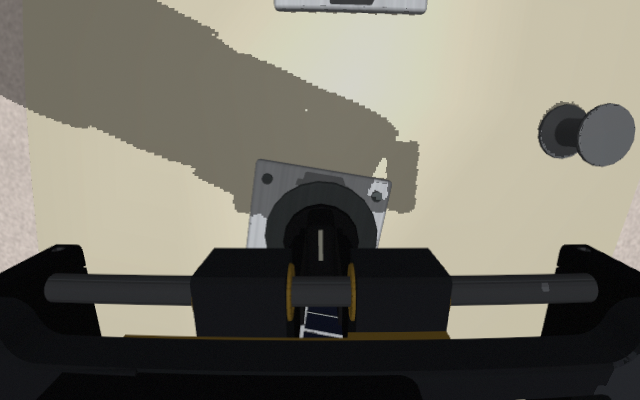

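The yaw moment rose from 0.10 to 0.41 N m, so the stop has been reached. The mark at (320,245) follows the jaws. I'll nudge a little further, then release.

Request:
{"api": "play_rows", "payload": {"increments": [{"dx":0,"dy":0,"dz":0,"rx":0,"ry":0,"rz":0.4},{"dx":0,"dy":0,"dz":0,"rx":0,"ry":0,"rz":0.4}]}}

```text
t: 8.72
eef_pos: [546.7, -98.2, 335.2]
tcp_rot: [-3.139, -0.0, 1.661]
ft_force: [-1.2, -0.9, 1.0]
opening: 0.15
```

Request:
{"api": "play_rows", "payload": {"increments": [{"dx":0,"dy":0,"dz":0,"rx":0,"ry":0,"rz":0},{"dx":0,"dy":0,"dz":0,"rx":0,"ry":0,"rz":0},{"dx":0,"dy":0,"dz":0,"rx":0,"ry":0,"rz":0},{"dx":0,"dy":0,"dz":0,"rx":0,"ry":0,"rz":0},{"dx":0,"dy":0,"dz":0,"rx":0,"ry":0,"rz":0},{"dx":0,"dy":0,"dz":0,"rx":0,"ry":0,"rz":0},{"dx":0,"dy":0,"dz":0,"rx":0,"ry":0,"rz":0},{"dx":0,"dy":0,"dz":0,"rx":0,"ry":0,"rz":0}], "fingers": 0.5}}

```text
t: 9.38
eef_pos: [546.6, -98.2, 335.2]
tcp_rot: [-3.139, -0.001, 1.661]
ft_force: [0.4, 0.3, -0.3]
opening: 0.497
```

Request:
{"api": "play_rows", "payload": {"increments": [{"dx":0,"dy":0,"dz":-10,"rx":0,"ry":0,"rz":0},{"dx":0,"dy":0,"dz":-30,"rx":0,"ry":0,"rz":0},{"dx":0,"dy":0,"dz":-55,"rx":0,"ry":0,"rz":0},{"dx":-30,"dy":0,"dz":-80,"rx":0,"ry":0,"rz":0},{"dx":-60,"dy":0,"dz":-95,"rx":0,"ry":0,"rz":0},{"dx":-90,"dy":0,"dz":-95,"rx":0,"ry":0,"rz":0},{"dx":-110,"dy":0,"dz":-95,"rx":0,"ry":0,"rz":0},{"dx":-110,"dy":0,"dz":-95,"rx":0,"ry":0,"rz":0}]}}

```text
t: 10.05
eef_pos: [556.8, -210.8, 431.1]
tcp_rot: [-3.14, 0.001, 1.658]
ft_force: [-0.1, -0.2, 0.1]
opening: 0.497
```

Request:
{"api": "play_rows", "payload": {"increments": [{"dx":0,"dy":0,"dz":0,"rx":0,"ry":0,"rz":0},{"dx":0,"dy":0,"dz":0,"rx":0,"ry":0,"rz":0},{"dx":0,"dy":0,"dz":0,"rx":0,"ry":0,"rz":0},{"dx":0,"dy":0,"dz":0,"rx":0,"ry":0,"rz":0}]}}

```text
t: 10.38
eef_pos: [556.8, -209.9, 431.3]
tcp_rot: [-3.14, 0.001, 1.659]
ft_force: [1.3, -0.3, -0.6]
opening: 0.5
```

Run:
```python
from h import *
import pickle
a=cam("scene");crop(a,170,200,345,350,"e1",4);c=cam("wrist");pickle.dump(c,open("w.pkl","wb"));cv2.imwrite("pics/e3.png",c["image"][:,:,::-1])
print(env.state()["eef_pos"],env.state()["t"])
```

```text
[ 556.80867533 -210.08002905  431.14706652] 10.4833
```

View pics/e1.png

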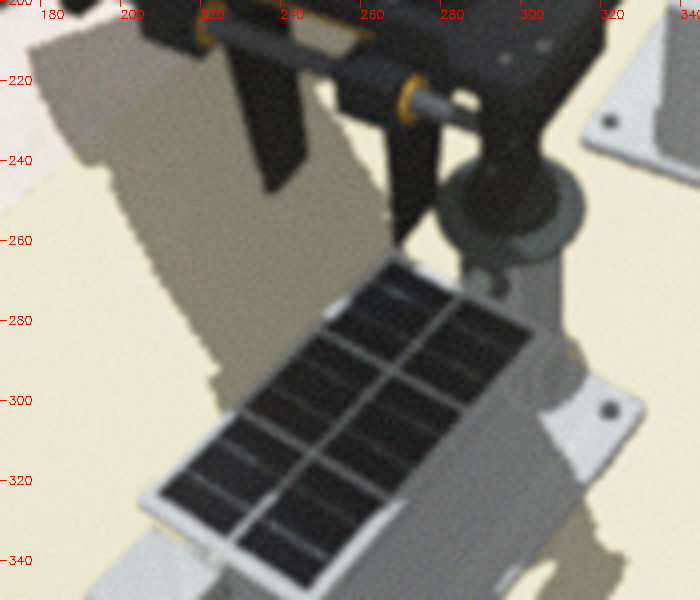

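View pics/e3.png

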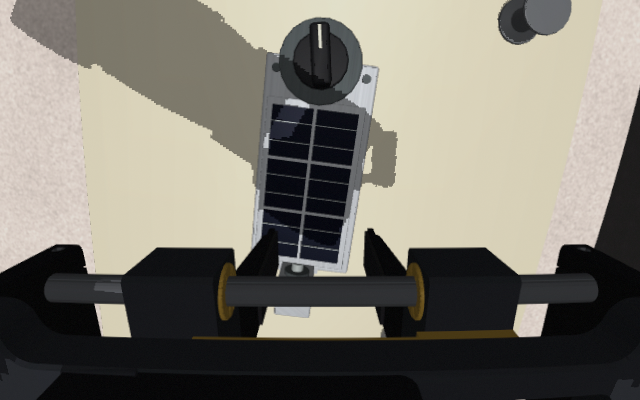

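Run:
```python
from h import *
import pickle
c=pickle.load(open("w.pkl","rb"))
im=c["image"][15:60,308:334].astype(int);m=(im.min(2)>150).astype(np.uint8)
yx=np.argwhere(m);pts=yx[:,::-1]+[308,15];print(len(pts))
vx,vy,x0,y0=cv2.fitLine(pts.astype(np.float32),2,0,.01,.01).ravel()
Q=onz(c,[(x0-8*vx,y0-8*vy),(x0+8*vx,y0+8*vy)],169);d=Q[1]-Q[0]
print("mark line deg",np.degrees(np.arctan2(d[1],d[0]))%180)
crop(c,250,0,390,280,"e4",2)
# panel corners wrist with z=103
W=[(273,97),(362,108),(346,271)]
print(onz(c,W,103).round(1))
```

```text
140
mark line deg 91.52093120179119
[[ 505.9 -126.7  103. ]
 [ 586.6 -129.3  103. ]
 [ 589.5 -291.1  103. ]]
```

View pics/e4.png

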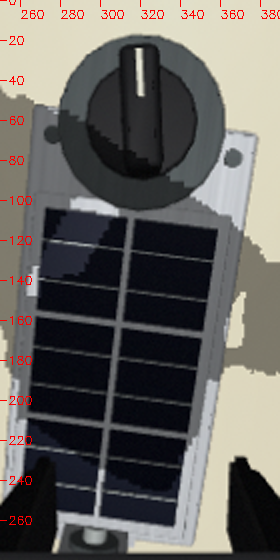

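Run:
```python
from h import *
b=cam("side");crop(b,310,230,440,400,"e5",3)
```

```text
(no output)
```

View pics/e5.png

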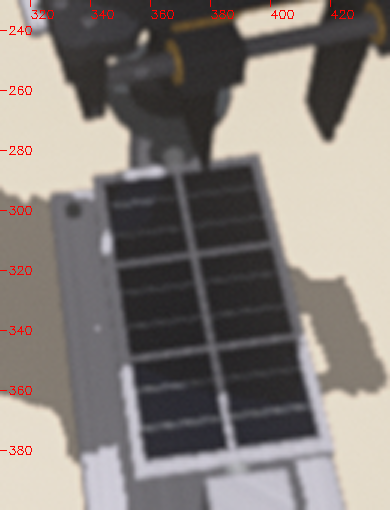

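The side view corners are (355,388), (420,380) and (395,281). Level predicts (353,387), (419,380) and (394,281), so the panel is level. Handing in.

```bash
python3 -c "
from cell import env
print(env.job_done())"
```

```text
the job is handed in; nothing more can be done
None
```

I turned the solar panel level, locked it by turning its knob clockwise to the stop, and handed the job in at about 10.5 s. The hand-in gives no verdict, so this rests on my own checks.

- **Panel:** I pressed its raised robot-side edge down with closed fingers while the knob was still loose. In the last scene and side pictures the corners matched the predicted level ones to within 1 to 3 px, so the tilt is under about 0.1 rad (limit 0.2).
- **Knob:** I gripped the bar and turned it about 1.39 rad. The yaw moment then rose from 0.10 to 0.41 N m, which I took as the stop.
- **After release:** The gripper backed off to about 240 mm at the fingertips, touching nothing. I never moved the arm against the other frame.

**Disagreements:**
- **Knob angle:** The knob's white mark measured 91.5°, but the stop should be near 98° and the jaws ended at 95°. I put that down to the coarse mark fit. All three readings put the knob well past 1.15 rad.
- **Wrist pictures:** The first ones were about 6 mm off because the arm was still settling. I took another at rest before using them.
- **Press force:** It read below 1 N after each press, lower than the 3 to 4 N expected, so I confirmed the panel had turned from the pictures instead.

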